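# Slide a specimen plaque under the stereo microscope

## Robot

A 7-joint arm with a two-finger parallel gripper is mounted at the origin on the work surface. World frame = base frame: x ahead of the robot, y to its left, z up, the work surface at z = 0. Lengths are in m, angles in degrees, forces in N, time in s.
With the tool pointing down it reaches from about 0.425 to 0.875 m from the base axis. Payload 9.9 kg.
Tool frame: the origin (TCP) lies midway between the tips of the shut fingers; the grasp point (between the pads) lies 19 mm behind it; z points along the fingers, y is the direction in which the jaws open and shut (so a half turn about z gives the same grasp; the last joint's range is limited). The gripper opens to 85 mm and grips with 20 to 120 N. Pads are 22 mm wide; open, the fingers measure 114 mm over their backs; the gripper's body (76 mm by 85 mm) begins 54 mm behind the grasp point. The pads swing forward as they close: fully open they stand 13 mm farther back than shut.
Start: joints at [61.203, 32.985, 1.427, 82.34, -0.859, 64.687, -3.237], TCP at [0.275, -0.617, 0.231] pointing down, gripper open.
Joint ranges: [-157.87, 157.87], [-19.46, 123.44], [-87.15, 90], [11.01, 140.99], [-62.26, 242.26], [9.8, 113.94], [-161.44, 161.44]. Speed limits (degrees/s): [127.2, 127.2, 172.46, 172.46, 180, 180, 180].

## Interface

Orientations are given as [roll, pitch, yaw] about the fixed x, y, z axes, in that order (R = Rz(yaw) Ry(pitch) Rx(roll)).
In Python, from rig import manip gives the robot as it stands.
- The arm moves only by the tool apply_moves, never from a script. Its argument "targets" is a list of rows, each a list of 3 entries, a list of its own where there are three numbers: the shift along the tool's x, y, z in mm, then the turn about the tool's z in degrees, then the gripper's target within -1 to 1 (shut at 1, half-way at 0, fully open at -1). In form: [[[x, y, z], turn, jaw], ...]. A call has 1 to 12 rows; each row shifts and turns the commanded pose from where the row before left it, along the tool's axes as they then stand; what a row does not reach is not made up. A row lasts 1/12 s, in which the tool goes at most 41.7 mm and 7.16 degrees, less where a joint would pass 70% of its speed; a pose out of reach is approached as far as the arm can. A call with a gripper value outside its range is refused whole. The fingers move at their own pace and stop on an object; "squeeze" is the grip in N (left out, the last holds). Time passes only in rows, so rows that do not move let the fingers close. It gives the time, the measured TCP pose, the force and the opening at its end, in the units of the state.
- manip.state(): the state, without advancing time (a new reading comes with each control period).
- manip.camera(name): name is "scene" or "top" or "wrist"; returns (picture, depth): 480x640x3 uint8, red, green, blue; 480x640 float32, m along the optical axis (not along the pixel's ray), 0 where there is no reading.
- manip.get_calibration(name): a dict with "fov_y" (degrees; the focal length in pixels is half the picture's height over the tangent of half this angle, whatever the lens; pixels are square), "cx", "cy" (the principal point, pixels), "D" ([k1, k2, p1, p2, k3] as OpenCV has them; the pictures are not rectified), "rvec" (rotation vector, rad) and "tvec" (3), from world to camera coordinates, as OpenCV has them; the wrist camera has in their place "tool_from_camera" (4x4, takes a point from camera to tool coordinates, whose origin is the TCP and whose axes are the flange's). Camera axes: x right, y down, z forward; pixel columns grow to the right and rows downward; lengths in m; the calibration is good to about 2 mm. A picture is of the moment at which its call begins: read the wrist's pose just before it. get_calibration takes no time and is no camera call.
- manip.job_done(): hands the job in, once; it reports no verdict.
The state is a dict: "time": time; "joint_pos": joint angles; "qvel": joint speeds; "tau": joint torques, N m; "tool_pos": TCP position; "eef_rot": TCP orientation; "wrist_force": force on the tool from outside, world axes, zero at the start; "wrist_torque": the same for the moment, N m; "gripper_width": finger opening in m.
Only numpy, scipy, OpenCV 4.12 (cv2) and the standard library are available. Lean on these libraries where they do the work, as an engineer would, in place of code of your own. Each camera call takes 0.05 s, during which the arm holds its last target. There are 200 camera calls.

## Task

Pick up the amber plaque with the brown insect, set it down, without dropping it, on the grey front panel of the microscope's base with its long side pointing towards the column, and let go of it. Then slide it along the base, without lifting it again, until it lies centred on the round glass right under the objective, its long side still in line with the microscope. Do not touch the microscope's head, and leave the other things where they are.

Things in the scene. Friction and masses are not known exactly. Their poses are not given: they have to be found in the camera images.
- amber_plaque_center (a point): the amber (yellow-orange) resin plaque with a brown insect: a flat block 96 mm long (its x), 54 mm wide (its y), 22 mm thick (its z, up), about 0.14 kg, slippery enough to slide. Point at its centre, half-way up: 11 mm above what it lies on. Either end may lead
- microscope: fixed cream stereo microscope. Origin under its base; x from its front edge to its column, y left, z up. Base: flat-topped block 45 mm high, 210 wide, 350 long (x -190 to 160 mm); panel and glass flush in its top. Column: 60 mm wide, 290 tall, front face at x = 106 mm. Two steel clips beside the glass (x 23 to 105, up to 12 mm high) leave a free lane, |y| under 40 mm
- panel_center (a point): centre of the dark grey front panel on the base's top (130 mm along x, 120 mm along y), at the height of the top, 45 mm above the table; the front panel lies 140 mm in front of (-x) the glass centre; axes as the microscope's; nothing above it
- glass_center (a point): centre of the round frosted glass, 120 mm across, flush in the base's top, 45 mm above the table, straight under the objective; axes as the microscope's
- scope_head: fixed. Origin at the middle of the objective's lower rim, 90 mm above the glass. Black objective 56 mm across at the rim, 74 mm across 46 mm higher; from 70 mm above the rim a cream housing reaches 43 mm in front of the axis, 50 mm to either side; eyepieces lean back, top 355 mm above the table. An upright gripper cannot follow the plaque under it: lean the tool back to the microscope's front. Do not touch
- blue_plaque_center (a point): other resin plaque, blue with a black beetle, same size as the amber one; point at its centre, half-way up (11 mm above the table); leave alone
- green_plaque_center (a point): other resin plaque, green with a black beetle, same size; point at its centre, half-way up; leave alone
- dropper_bottle: amber bottle with black cap, 44 mm across, 100 mm high, origin under its base; leave alone
- sample_jar: glass jar with white lid, 64 mm across, 85 mm high, origin under its base; leave alone
- steel_dish: open steel bowl, 70 mm across, 28 mm high, origin under its base; leave alone
Things that resemble listed ones, but are neither listed nor needed, are in the scene too. What is shaped like the part that bears amber_plaque_center but pink or red is not meant.

How it is judged (in metres and radians):
On the way:
1. the amber plaque lies flat on the front panel, off the glass, in line with the microscope, let go of (x of amber_plaque_center in the frame of microscope between -0.155 and -0.065 m and y of amber_plaque_center in the frame of microscope between -0.045 and 0.045 m and z of amber_plaque_center in the frame of microscope between 0.05 and 0.062 m and angle between amber_plaque_center's own z axis and vertical below 0.1 rad and angle between the x axis of amber_plaque_center and the x axis of microscope, either way round below 0.3 rad and contact force between the fingers and amber_plaque below 0.1 N), for 0.3 s.
At the end, for the whole second after the job is handed in: the amber plaque lies flat and at rest on the microscope's glass, its centre within 12 mm of the glass centre, its long side within 0.22 rad (12 degrees) of the microscope's front-to-back line (horizontal distance between amber_plaque_center and glass_center below 0.012 m and z of amber_plaque_center in the frame of microscope between 0.05 and 0.062 m and angle between amber_plaque_center's own z axis and vertical below 0.1 rad and angle between the x axis of amber_plaque_center and the x axis of microscope, either way round below 0.22 rad and linear speed of amber_plaque below 0.01 m/s); the robot touches nothing.
It fails at once if the microscope's head is touched (over 1 N) (contact force between anything else and scope_head above 1 N).
It fails at once if the plaque is lifted more than 8 mm while over the glass part of the base: it must be slid there (x of amber_plaque_center in the frame of microscope between -0.05 and 0.12 m and y of amber_plaque_center in the frame of microscope between -0.06 and 0.06 m and z of amber_plaque_center in the frame of microscope between 0.064 and 0.13 m).
It fails at once if the plaque is let go more than 20 mm above the base (height (world z) of amber_plaque_center above 0.076 m and contact force between anything else and amber_plaque below 0.02 N).
It fails at once if another thing is shifted by more than 20 mm (distance of any of blue_plaque_center, green_plaque_center, dropper_bottle, sample_jar, steel_dish from where it was at the start of the episode above 0.02 m).
It also fails if it takes over 59 s, if anything falls off the work surface, if the arm or the gripper's body presses on something with over 40 N, if the wrist force passes 120 N, or if a joint passes its speed limit or range.

## Working session

There is one attempt and no reset: what is moved stays moved. The work goes in short steps, Python scripts to look and compute and a tool call to move; the robot and the scene stay as the last step left them, time stands still between calls to the robot, and variables do not carry over. Pictures are saved under pics/ and viewed, about 8 in all and at most 12, crops included, and the job is handed in when it is done.

Besides the shell and the picture viewer there is one more tool, called after "Emit:" as name(argument=value, ...), one argument or row to a line, values as JSON. apply_moves: Moves the arm, as the interface text tells. Its arguments: {"type":"object","properties":{"targets":{"type":"array","items":{"type":"array"}},"squeeze":{"type":"number"}},"required":["targets"]}

```bash
mkdir -p pics; ls; cat > h.py <<'E'
import numpy as np, cv2
from rig import manip
from scipy.spatial.transform import Rotation as R
def cam(n):
    s=manip.state(); im,d=manip.camera(n); c=manip.get_calibration(n)
    f=240/np.tan(np.radians(c['fov_y'])/2)
    K=np.array([[f,0,c['cx']],[0,f,c['cy']],[0,0,1]]); D=np.array(c['D'],float)
    if 'rvec' in c:
        T=np.eye(4);T[:3,:3]=cv2.Rodrigues(np.array(c['rvec'],float))[0];T[:3,3]=np.ravel(c['tvec']);W=np.linalg.inv(T)
    else:
        T=np.eye(4);T[:3,:3]=R.from_euler('xyz',s['eef_rot'],degrees=True).as_matrix();T[:3,3]=s['tool_pos'];W=T@np.array(c['tool_from_camera'])
    return im,d,K,D,W
def pts(d,K,D,W):
    v,u=np.mgrid[0:480,0:640]
    n=cv2.undistortPoints(np.stack([u,v],-1).reshape(-1,1,2).astype(np.float64),K,D).reshape(480,640,2)
    P=np.concatenate([n*d[...,None],d[...,None]],-1)
    return P@W[:3,:3].T+W[:3,3]
E
python3 - <<'E'
from h import *
print(manip.state())
for n in ['scene','top']:
    im,d,K,D,W=cam(n); np.savez(f'{n}.npz',im=im,d=d,P=pts(d,K,D,W)); cv2.imwrite(f'pics/{n}.png',im[...,::-1]); print(n,K[0,0],W[:3,3],W[:3,2],D)
c=manip.get_calibration('wrist');print(c)
E
```

```text
pics
{'time': 0.0, 'joint_pos': array([61.20347691, 33.03221054,  1.42298982, 82.38524073, -0.8608742 ,
       64.68713485, -3.23705952]), 'qvel': array([-0.00960317, -0.0125412 , -0.05933946, -0.09660936, -0.04972244,
        0.05113227,  0.00589304]), 'tau': array([-8.48234140e-04, -7.65752363e+01,  2.24997237e+00, -2.85970706e+01,
        1.51595520e-02,  1.27562543e-02, -1.82753098e-05]), 'tool_pos': array([ 0.27433034, -0.61624981,  0.23045509]), 'eef_rot': array([-1.79906022e+02,  3.33421239e-03,  2.39970362e+01]), 'wrist_force': array([-0.04508122, -0.40644801, -0.77548652]), 'wrist_torque': array([-0.04998162,  0.07977361, -0.00124939]), 'gripper_width': 0.08579105379078451}
scene 543.375474252452 [1.4458941  0.05024316 0.9965477 ] [-0.72921977  0.0199686  -0.68398814] [-0.04841302  0.          0.          0.          0.        ]
top 609.8235498085153 [0.38583988 0.07235919 1.45442464] [ 0.07446208 -0.01384702 -0.9971277 ] [-0.13067217  0.          0.          0.          0.        ]
{'fov_y': 62.94298450350751, 'cx': 320.8900038580092, 'cy': 241.9041355090572, 'D': array([-0.0526531,  0.       ,  0.       ,  0.       ,  0.       ]), 'tool_from_camera': array([[-4.75786432e-05, -9.59266630e-01, -2.82502267e-01,
         7.18951571e-02],
       [ 9.99999953e-01,  3.95716991e-05, -3.02788548e-04,
        -1.64783691e-04],
       [ 3.01634045e-04, -2.82502268e-01,  9.59266583e-01,
        -1.43275209e-01],
       [ 0.00000000e+00,  0.00000000e+00,  0.00000000e+00,
         1.00000000e+00]])}
```

View pics/scene.png

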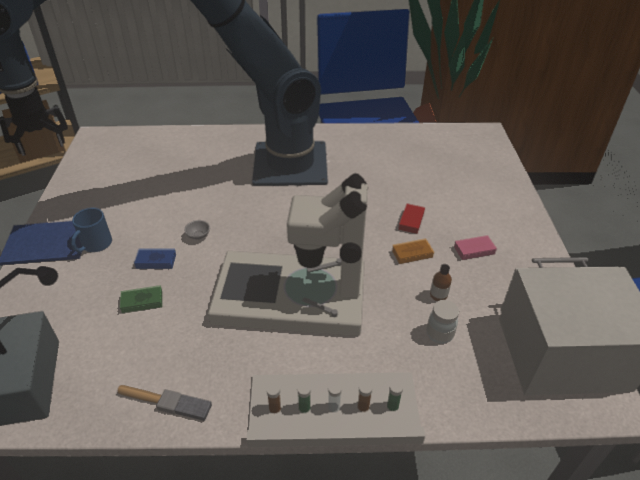

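View pics/top.png

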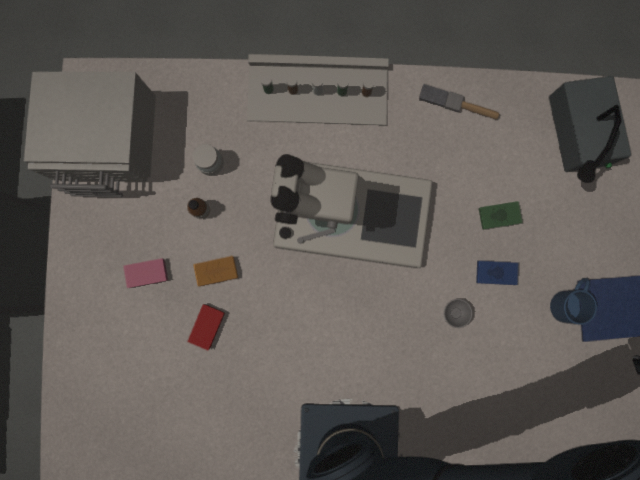

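Candidates are orange/amber (top 216,271; scene 413,251), pink (top 146,272) and red (top 207,326). The description fits the one at (216,271). The microscope's front faces right in the top view (world -y). Next I measure.

```bash
python3 - <<'E'
from h import *
for n,(u,v) in {'top':(216,271),'scene':(413,251)}.items():
    z=np.load(n+'.npz');P=z['P'];im=z['im'];d=z['d']
    hsv=cv2.cvtColor(im,cv2.COLOR_RGB2HSV)
    m=np.zeros((480,640),bool);m[v-25:v+25,u-35:u+35]=1
    m&=(np.abs(P[...,2]-.022)<.006)&(d>0)&(hsv[...,1]>120)
    q=P[m]; r=cv2.minAreaRect((q[:,:2]*1000).astype(np.float32)); print(n,'amber',m.sum(),r,np.median(q[:,2]))
    b=(np.abs(P[...,2]-.045)<.006)&(d>0)
    nn,l,st,ce=cv2.connectedComponentsWithStats(b.astype(np.uint8))
    i=1+np.argmax(st[1:,4]);q=P[l==i];print('base',st[i],cv2.minAreaRect((q[:,:2]*1000).astype(np.float32)),np.median(q[:,2]))
    dark=b&(hsv[...,2]<95)&(l==i); dark=cv2.morphologyEx(dark.astype(np.uint8),cv2.MORPH_OPEN,np.ones((5,5)))
    nn,l2,st,ce=cv2.connectedComponentsWithStats(dark)
    for i in range(1,nn):
        if st[i,4]>300:q=P[l2==i];print('dark',st[i],cv2.minAreaRect((q[:,:2]*1000).astype(np.float32)))
    t=(np.abs(P[...,2])<.01)&(d>0);print('table z',np.median(P[t][:,2]))
z=np.load('top.npz')
cr=cv2.resize(z['im'][240:350,120:260,::-1],None,fx=4,fy=4,interpolation=cv2.INTER_CUBIC)
cr2=cv2.resize(np.load('scene.npz')['im'][200:350,200:380,::-1],(528,440),interpolation=cv2.INTER_CUBIC)
cv2.imwrite('pics/c1.png',np.vstack([cv2.resize(cr,(400,314)),cv2.resize(cr2,(400,280))]))
E
```

```text
top amber 835 ((423.5774841308594, 325.7189636230469), (51.8758544921875, 95.40209197998047), 14.054981231689453) 0.022146519932307873
base [ 273  162  160  105 8213] ((567.7669677734375, 4.7724456787109375), (350.2438049316406, 210.77134704589844), 83.49671173095703) 0.045365036696469074
dark [ 354  182   65   42 1201] ((600.608642578125, -68.63509368896484), (94.09181213378906, 156.14991760253906), 7.895498275756836)
dark [368 208  48  36 955] ((541.0084838867188, -85.52462768554688), (82.56198120117188, 110.8211669921875), 1.8865619897842407)
table z 0.0004649399026721568
scene amber 546 ((394.66522216796875, 320.36822509765625), (123.54461669921875, 97.30520629882812), 13.770668983459473) 0.021283337965234572
base [ 208  251  157   76 8311] ((567.7142944335938, 9.316238403320312), (349.5571594238281, 214.26629638671875), 83.40449523925781) 0.04464075335277795
dark [ 222  264  120   51 3916] ((579.600830078125, -8.683456420898438), (286.2227783203125, 143.22914123535156), 77.3036880493164)
table z -0.0008302200004985938
```

View pics/c1.png

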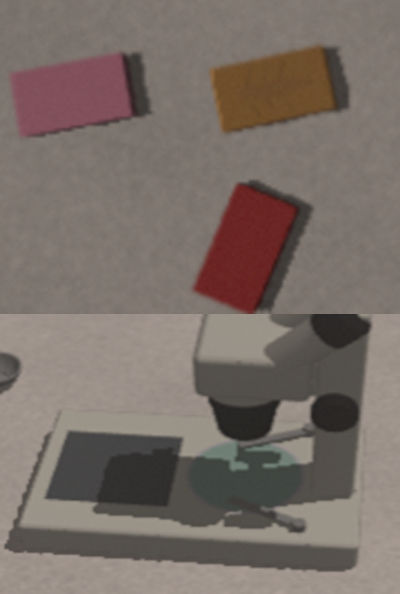

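The crop confirms the insect on the amber plaque and none on the pink or red ones. Next I pin down the glass, panel and objective.

```bash
python3 - <<'E'
from h import *
z=np.load('scene.npz');P=z['P'];im=z['im'].astype(int);d=z['d']
ax=np.radians(83.45);X=np.array([np.cos(ax),np.sin(ax)]);Y=np.array([-X[1],X[0]])
c0=np.array([.5677,.007])+.015*X   # microscope origin guess
print('origin',c0)
L=P.copy();L[...,0]=(P[...,:2]-c0)@X;L[...,1]=(P[...,:2]-c0)@Y
b=(np.abs(L[...,2]-.045)<.006)&(d>0)&(np.abs(L[...,1])<.1)&(L[...,0]>-.185)&(L[...,0]<.155)
teal=b&((im[...,1]-im[...,0])>12)
q=L[teal][:,:2];h=cv2.convexHull((q*1000).astype(np.float32));print('teal',teal.sum(),q.min(0),q.max(0),cv2.minEnclosingCircle(h))
# panel edges: row/col in micro frame
sat=im.max(2)-im.min(2); pan=b&(im.max(2)<95)&(L[...,0]<-.03)&~teal
for y in(-.03,0,.03):
    s=b&(abs(L[...,1]-y)<.004);o=np.argsort(L[s][:,0]);xx=L[s][o,0];bb=im.sum(2)[s][o]
    print(y,[(round(x*1000),int(v)) for x,v in zip(xx[::3],bb[::3])][:70])
for lo,hi in((.135,.15),(.15,.165),(.165,.18),(.185,.2),(.206,.23),(.23,.26),(.26,.3),(.3,.36)):
    s=(P[...,2]>lo)&(P[...,2]<hi)&(np.abs(L[...,1])<.12)&(L[...,0]>-.19)&(L[...,0]<.1)&(d>0)
    if s.sum()>5:q=L[s];print(lo,s.sum(),q[:,:2].min(0).round(3),q[:,:2].max(0).round(3))
    if hi<=.18:
        A=np.c_[2*q[:,:2],np.ones(len(q))];k=np.linalg.lstsq(A,(q[:,:2]**2).sum(1),rcond=None)[0];print(' circ',k[:2],np.sqrt(k[2]+k[:2]@k[:2]))
E
```

```text
origin [0.56941105 0.02190209]
teal 181 [-0.01060088  0.00695559] [0.08413569 0.05619884] ((36.76740264892578, 30.32672119140625), 47.3980712890625)
-0.03 [(-185, 393), (-181, 440), (-179, 440), (-178, 440), (-174, 439), (-170, 360), (-168, 339), (-167, 222), (-164, 207), (-161, 209), (-157, 211), (-154, 214), (-152, 212), (-149, 209), (-145, 211), (-142, 209), (-140, 209), (-138, 211), (-136, 210), (-134, 211), (-130, 208), (-128, 210), (-126, 209), (-123, 211), (-121, 210), (-119, 213), (-116, 208), (-114, 188), (-111, 147), (-108, 145), (-105, 153), (-103, 146), (-101, 147), (-98, 147), (-95, 145), (-92, 143), (-90, 148), (-88, 145), (-85, 144), (-83, 149), (-80, 143), (-79, 143), (-76, 148), (-73, 149), (-71, 138), (-69, 145), (-66, 144), (-64, 143), (-60, 143), (-55, 140), (-52, 137), (-50, 143), (-43, 139), (-41, 153), (-38, 207), (-36, 233), (-34, 235), (-31, 236), (-28, 236), (-26, 229), (-22, 234), (-19, 231), (-17, 224), (-12, 196), (-12, 201), (-10, 197), (-5, 201), (-3, 199), (0, 201), (2, 198)]
0 [(-185, 382), (-180, 440), (-176, 440), (-172, 441), (-170, 420), (-168, 28
[... 1410 characters left out ...]
2), (-27, 326), (-25, 439), (-20, 435), (-20, 216), (-15, 380), (-13, 361), (-8, 356), (-6, 356), (-3, 361), (-1, 357), (0, 266), (2, 358), (5, 265), (7, 353), (10, 315), (12, 361), (16, 358), (19, 360), (21, 321), (24, 241)]
0.135 94 [ 0.011 -0.03 ] [ 0.066 -0.004]
 circ [0.03689122 0.00020139] 0.02771175919728191
0.15 109 [ 0.007 -0.033] [ 0.068 -0.003]
 circ [0.03717644 0.00074444] 0.030687194400793535
0.165 94 [ 0.007 -0.036] [ 0.069 -0.007]
 circ [ 0.03724824 -0.00053933] 0.03180918165072959
0.185 136 [ 0.003 -0.038] [ 0.071 -0.01 ]
0.206 157 [-0.002 -0.051] [ 0.098 -0.03 ]
0.23 538 [-0.006 -0.053] [ 0.1  -0.04]
0.26 1710 [-0.006 -0.053] [0.099 0.053]
0.3 254 [ 0.076 -0.051] [0.1  0.04]
```

Emit:
apply_moves(
  targets=[
    [[28,-28.5,0],0,-1],
    [[28,-28.5,0],0,-1],
    [[28,-28.5,0],0,-1],
    [[28,-28.5,0],0,-1],
    [[28,-28.5,0],0,-1],
    [[28,-28.5,0],0,-1],
    [[28,-28.5,0],0,-1],
    [[28,-28.5,0],0,-1],
    [[28,-28.5,0],0,-1],
    [[28,-28.5,0],0,-1],
    [[28,-28.5,0],0,-1],
    [[28,-28.5,0],0,-1],
  ],
)

```text
time: 1.1
tool_pos: [0.4425, -0.1657, 0.2313]
eef_rot: [-180.0, 0.0, 24.0]
wrist_force: [0.3, -0.5, 0.2]
gripper_width: 0.0858
```

Emit:
apply_moves(
  targets=[
    [[0,0,0],6.7,-1],
    [[0,0,0],6.7,-1],
    [[0,0,0],6.7,-1],
    [[0,0,0],6.7,-1],
    [[0,0,0],6.7,-1],
    [[0,0,0],6.7,-1],
    [[0,0,0],6.7,-1],
    [[0,0,0],6.7,-1],
    [[0,0,0],6.7,-1],
    [[0,0,0],6.7,-1],
    [[0,0,0],6.7,-1],
    [[0,0,0],6.3,-1],
  ],
)

```text
time: 2.1
tool_pos: [0.4422, -0.1675, 0.2311]
eef_rot: [180.0, 0.0, -56.3]
wrist_force: [0.1, 0.8, 0.2]
gripper_width: 0.0851
```

Emit:
apply_moves(
  targets=[
    [[0,0,0],-7,-1],
    [[0,0,0],-7,-1],
    [[0,0,0],-7,-1],
    [[0,0,0],-7,-1],
    [[0,0,0],-7,-1],
    [[0,0,0],-7,-1],
    [[0,0,0],-7,-1],
    [[0,0,0],-7,-1],
    [[0,0,0],-7,-1],
    [[0,0,0],-7,-1],
    [[0,0,0],-7,-1],
    [[0,0,0],-7,-1],
  ],
)

```text
time: 3.1
tool_pos: [0.4421, -0.1675, 0.2311]
eef_rot: [-180.0, 0.0, 28.3]
wrist_force: [-0.1, -0.4, 0.5]
gripper_width: 0.0853
```

Emit:
apply_moves(
  targets=[
    [[0,0,0],-7,-1],
    [[0,0,0],-7,-1],
    [[0,0,0],-7,-1],
    [[0,0,0],-7,-1],
    [[0,0,0],-7,-1],
    [[0,0,0],-7,-1],
    [[0,0,0],-7,-1],
    [[0,0,0],-7,-1],
    [[0,0,0],-7,-1],
    [[0,0,0],-7,-1],
    [[0,0,0],-6.3,-1],
    [[0,0,0],0,-1],
  ],
)

```text
time: 4.1
tool_pos: [0.4421, -0.1676, 0.2311]
eef_rot: [-180.0, -0.0, 104.6]
wrist_force: [-0.3, -0.6, -0.7]
gripper_width: 0.0855
```

Emit:
apply_moves(
  targets=[
    [[38,8.5,0],0,-1],
    [[38,8.5,0],0,-1],
    [[38,8.5,0],0,-1],
    [[38,8.5,0],0,-1],
    [[38,8.5,0],0,-1],
    [[38,8.5,0],0,-1],
    [[38,8.5,0],0,-1],
    [[38,8.5,0],0,-1],
    [[38,8.5,0],0,-1],
    [[38,8.5,0],0,-1],
    [[38,8.5,0],0,-1],
    [[0,0,0],0,-1],
  ],
)

```text
time: 5.1
tool_pos: [0.428, 0.2692, 0.2317]
eef_rot: [179.9, -0.3, 104.6]
wrist_force: [0.4, -0.0, 0.4]
gripper_width: 0.0852
```

```bash
python3 - <<'E'
from h import *
im,d,K,D,W=cam('wrist');P=pts(d,K,D,W);s=manip.state();print(s['tool_pos'],s['eef_rot'],s['joint_pos'])
cv2.imwrite('pics/w1.png',im[...,::-1])
hsv=cv2.cvtColor(im,cv2.COLOR_RGB2HSV)
m=(hsv[...,0]>8)&(hsv[...,0]<25)&(hsv[...,1]>130)&(abs(P[...,2]-.022)<.006)&(d>0)
n,l,st,ce=cv2.connectedComponentsWithStats(m.astype(np.uint8));i=1+np.argmax(st[1:,4]);q=P[l==i]
print(st[i],cv2.minAreaRect((q[:,:2]*1000).astype(np.float32)),np.median(q[:,2]))
E
```

```text
[0.428504   0.2650834  0.23118701] [-1.79997703e+02 -1.42826486e-01  1.04465269e+02] [-13.62355047  20.51490346 -31.91948319 107.02160736  12.76871074
  55.95769996 -36.63541834]
[ 301   88   61   96 4101] ((420.1896057128906, 334.475341796875), (51.72441101074219, 80.4297103881836), 13.95168685913086) 0.0227052025625884
```

View pics/w1.png

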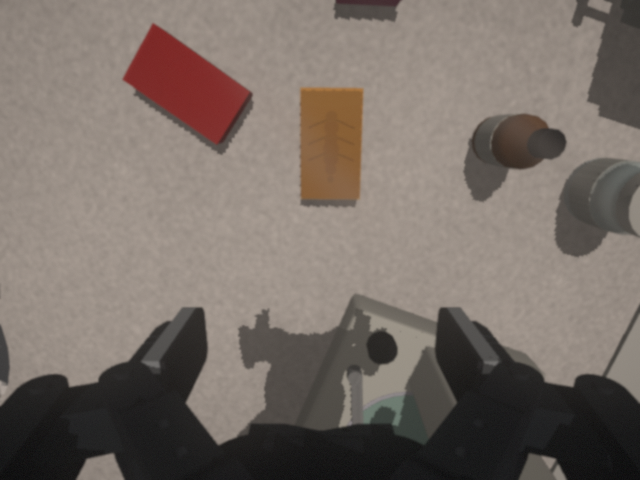

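The orange plaque with the insect lies at wrist rows 88-200, columns 301-363. Red is at top left, and the bottle and jar are at right. Position agrees with the top view within about 2 mm.

Emit:
apply_moves(
  targets=[
    [[31,5,0],0.5,-1],
    [[30,5,0],0,-1],
    [[0,0,30],0,-1],
    [[0,0,38],0,-1],
    [[0,0,38],0,-1],
    [[0,0,38],0,-1],
    [[0,0,20],0,-1],
    [[0,0,0],0,-1],
    [[0,0,0],0,-1],
    [[0,0,0],0,-1],
  ],
)

```text
time: 5.98
tool_pos: [0.4254, 0.3223, 0.0686]
eef_rot: [179.9, -0.0, 103.7]
wrist_force: [-0.1, 0.3, 0.5]
gripper_width: 0.0858
```

Emit:
apply_moves(
  targets=[
    [[4.5,-1.5,15],0,-1],
    [[0,0,25],0,-1],
    [[0,0,15],0,-1],
    [[0,0,10],0,-1],
    [[0,0,0],0,-1],
    [[0,0,0],0,-1],
    [[0,0,0],0,-1],
  ],
)

```text
time: 6.57
tool_pos: [0.4229, 0.3267, 0.0037]
eef_rot: [179.9, -0.0, 103.8]
wrist_force: [0.5, -0.3, 0.7]
gripper_width: 0.0848
```

Emit:
apply_moves(
  targets=[
    [[0,0,0],0,1],
    [[0,0,0],0,1],
    [[0,0,0],0,1],
    [[0,0,0],0,1],
    [[0,0,0],0,1],
    [[0,0,0],0,1],
    [[0,0,0],0,1],
    [[0,0,0],0,1],
    [[0,0,0],0,1],
    [[0,0,0],0,1],
    [[0,0,0],0,1],
    [[0,0,0],0,1],
  ],
  squeeze=40,
)

```text
time: 7.57
tool_pos: [0.4225, 0.3264, 0.0031]
eef_rot: [179.9, -0.0, 103.8]
wrist_force: [-1.3, -1.1, 7.5]
gripper_width: 0.0531
```

Emit:
apply_moves(
  targets=[
    [[0,0,-10],0,1],
    [[0,0,-30],0,1],
    [[0,0,-38],0,1],
    [[0,0,-38],0,1],
    [[0,0,-34],0,1],
    [[0,0,0],0,1],
    [[0,0,0],0,1],
  ],
)

```text
time: 8.15
tool_pos: [0.4229, 0.3267, 0.1546]
eef_rot: [179.8, -0.1, 103.8]
wrist_force: [-0.8, -0.5, -1.8]
gripper_width: 0.0532
```

Emit:
apply_moves(
  targets=[
    [[-36,-7,0],0,1],
    [[-36,-7,0],0,1],
    [[-36,-7,0],0,1],
    [[-36,-7,0],0,1],
    [[-36,-7,0],0,1],
    [[-36,-7,0],0,1],
    [[-36,-7,0],0,1],
    [[-36,-7,0],0,1],
    [[-36,-7,0],0,1],
    [[-36,-7,0],0,1],
    [[-36,-7,0],0,1],
    [[-32,-10,0],0,1],
  ],
)

```text
time: 9.15
tool_pos: [0.4388, -0.1125, 0.1512]
eef_rot: [-179.9, -0.1, 103.8]
wrist_force: [1.0, 0.4, -1.6]
gripper_width: 0.053
```

Emit:
apply_moves(
  targets=[
    [[0,0,0],7,1],
    [[0,0,0],7,1],
    [[0,0,0],6.3,1],
    [[0,0,0],0,1],
    [[0,0,0],0,1],
  ],
)

```text
time: 9.57
tool_pos: [0.4389, -0.11, 0.1515]
eef_rot: [-179.9, 0.0, 83.7]
wrist_force: [0.2, -0.1, -1.4]
gripper_width: 0.0529
```

```bash
python3 - <<'E'
from h import *
im,d,K,D,W=cam('wrist');P=pts(d,K,D,W);s=manip.state();print(s['tool_pos'],s['eef_rot'],s['joint_pos'],s['gripper_width'])
cv2.imwrite('pics/w2.png',im[...,::-1])
np.savez('w2.npz',im=im,P=P,d=d)
E
```

```text
[ 0.43911841 -0.10989472  0.15164963] [-1.79906342e+02 -5.04081772e-03  8.37598628e+01] [ 25.92968343  21.49066001 -23.93924705 120.04076279  13.07956613
  41.00646703 -12.71401201] 0.05318221905717319
```

View pics/w2.png

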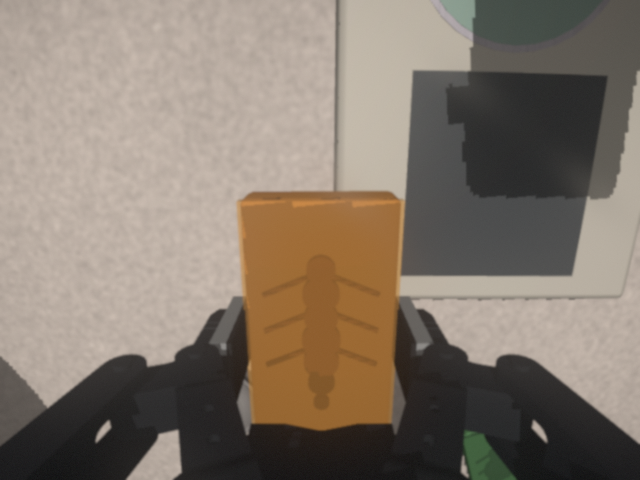

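The wrist view shows the plaque straight in the jaws. The panel corners are at about (414,71), (607,76), (573,275) and (403,274), with the glass edge above. I project those onto the z = 0.045 plane.

```bash
cat >> h.py <<'E'
def ray(uv,K,D,W,z):
    n=cv2.undistortPoints(np.array(uv,float).reshape(-1,1,2),K,D).reshape(-1,2)
    r=np.c_[n,np.ones(len(n))]@W[:3,:3].T
    return W[:3,3]+r*((z-W[2,3])/r[:,2])[:,None]
E
python3 - <<'E'
from h import *
im,d,K,D,W=cam('wrist')
C=ray([(414,71),(607,76),(573,275),(403,274),(341,0),(336,192)],K,D,W,.045)[:,:2];print(C.round(4),'c',C[:4].mean(0))
for a,b in((0,1),(1,2),(2,3),(3,0),(5,4)):
    v=C[b]-C[a];print(np.linalg.norm(v),np.degrees(np.arctan2(v[1],v[0])))
g=ray([(433,0),(447,18),(470,37),(515,48),(560,41),(590,25)],K,D,W,.045)[:,:2]
A=np.c_[2*g,np.ones(len(g))];k=np.linalg.lstsq(A,(g**2).sum(1),rcond=None)[0];print('glass',k[:2],np.sqrt(k[2]+k[:2]@k[:2]))
z=np.load('w2.npz');P=z['P'];a=P[72:270:10,415:570:10];print('panel z',np.median(a[...,2]))
# plaque front edge in tool frame
print(P[300,320],P[220,320], ray([(238,200),(402,198),(246,420),(393,420)],K,D,W,.151+.02).round(4), manip.state()['tool_pos'])
E
```

```text
[[ 0.5054 -0.0119]
 [ 0.6244 -0.0251]
 [ 0.6109 -0.1543]
 [ 0.4919 -0.1402]
 [ 0.4659  0.0309]
 [ 0.452  -0.0793]] c [ 0.55816008 -0.08285991]
0.1197683351663958 -6.322438543445392
0.12998745398114533 -95.99083845729326
0.11977367496708896 173.19557968775464
0.1289799200757816 84.01126236163576
0.11104028310628701 82.81417395461929
glass [0.5754251 0.062383 ] 0.06802629409054946
panel z 0.046413322109865346
[ 0.44016742 -0.09523909  0.17118591] [ 0.44328743 -0.06709517  0.17161391] [[ 0.418  -0.0577  0.171 ]
 [ 0.4703 -0.0628  0.171 ]
 [ 0.4064 -0.1427  0.171 ]
 [ 0.4628 -0.1488  0.171 ]] [ 0.43925152 -0.10988964  0.15179489]
```

Emit:
apply_moves(
  targets=[
    [[10,29,0],0,1],
    [[10,29,0],0,1],
    [[10,29,0],0,1],
    [[10,28.5,0],0,1],
    [[0,0,20],0,1],
    [[0,0,30],0,1],
    [[0,0,30],0,1],
    [[0,0,15],0,1],
    [[0,0,0],0,1],
    [[0,0,0],0,1],
    [[0,0,0],0,1],
  ],
)

```text
time: 10.58
tool_pos: [0.5597, -0.0834, 0.0582]
eef_rot: [179.9, -0.0, 83.6]
wrist_force: [0.4, -0.2, -1.0]
gripper_width: 0.0529
```

Emit:
apply_moves(
  targets=[
    [[0,-1.5,4],0,1],
    [[0,0,3],0,1],
    [[0,0,1.5],0,1],
    [[0,0,1],0,1],
    [[0,0,0],0,1],
    [[0,0,0],0,1],
  ],
)

```text
time: 11.08
tool_pos: [0.5576, -0.0835, 0.0482]
eef_rot: [180.0, 0.0, 83.5]
wrist_force: [-1.8, -1.2, 2.9]
gripper_width: 0.0529
```

Contact felt (+4 N). Releasing and rising.

Emit:
apply_moves(
  targets=[
    [[0,0,0],0,0.1],
    [[0,0,0],0,-0.2],
    [[0,0,0],0,-0.5],
    [[0,0,0],0,-1],
    [[0,0,0],0,-1],
    [[0,0,0],0,-1],
    [[0,0,0],0,-1],
    [[0,0,0],0,-1],
    [[0,0,0],0,-1],
    [[0,0,0],0,-1],
  ],
)

```text
time: 11.92
tool_pos: [0.5575, -0.0834, 0.0478]
eef_rot: [-180.0, -0.0, 83.5]
wrist_force: [0.4, -0.9, -0.1]
gripper_width: 0.0854
```

Emit:
apply_moves(
  targets=[
    [[0,0,-15],0,-1],
    [[0,0,-35],0,-1],
    [[0,0,-35],0,-1],
    [[0,0,-30],0,-1],
    [[-36,0,0],0,-1],
    [[-36,0,0],0,-1],
    [[-36,0,0],0,-1],
    [[0,0,0],0,-1],
    [[0,0,0],0,-1],
    [[0,0,0],0,-1],
  ],
)

```text
time: 12.75
tool_pos: [0.5452, -0.1904, 0.1627]
eef_rot: [-180.0, -0.0, 83.5]
wrist_force: [-0.4, -0.6, 0.2]
gripper_width: 0.0854
```

```bash
cat > look.py <<'E'
from h import *
import sys
im,d,K,D,W=cam('wrist');P=pts(d,K,D,W);s=manip.state();print(s['time'],s['tool_pos'],s['eef_rot'],s['joint_pos'])
cv2.imwrite(f'pics/{sys.argv[1]}.png',im[...,::-1])
hsv=cv2.cvtColor(im,cv2.COLOR_RGB2HSV)
m=(hsv[...,0]>8)&(hsv[...,0]<25)&(hsv[...,1]>130)&(P[...,2]>.055)&(P[...,2]<.08)
n,l,st,ce=cv2.connectedComponentsWithStats(m.astype(np.uint8));i=1+np.argmax(st[1:,4]);q=P[l==i]
r=cv2.minAreaRect((q[:,:2]*1000).astype(np.float32));print(st[i],r,np.median(q[:,2]))
X=np.array([.1115,.9938]);Y=np.array([-X[1],X[0]]);g=np.array([.5738,.0570]);c=np.array(r[0])/1000
print('rel glass',(c-g)@X,(c-g)@Y)
E
python3 look.py w3
```

```text
12.8 [ 0.54543787 -0.18959022  0.16278411] [ 1.79999820e+02 -4.47378125e-02  8.35560002e+01] [ 29.63785936  29.81721705 -22.91864608 102.06586361  14.36927424
  51.00188964  -6.10921654]
[  272     0    98   147 13665] ((556.9735107421875, -90.43870544433594), (79.21992492675781, 53.70208740234375), 84.00772857666016) 0.06767759548897812
rel glass -0.14840073902282713 0.000282749367370598
```

View pics/w3.png

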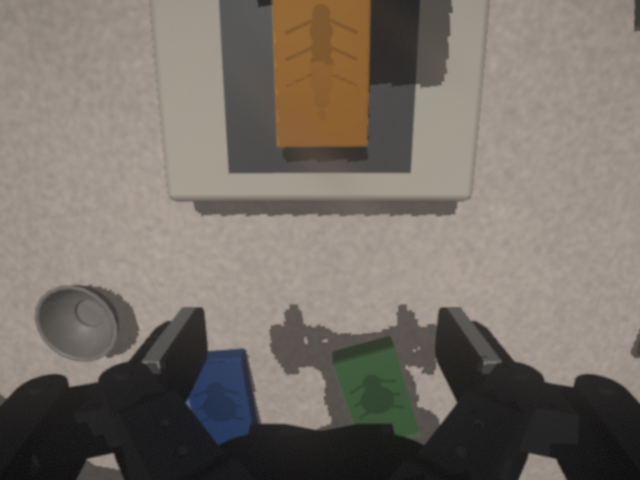

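Plaque is released on the panel: near end at row 147, lateral offset 0.3 mm, angle 84.0°, in line. I'll push it with the back of the open leading finger, jaw axis along the microscope. First I check how far the gripper extends sideways.

```bash
python3 - <<'E'
from h import *
im,d,K,D,W=cam('wrist');c=manip.get_calibration('wrist')
T=pts(d,K,D,np.array(c['tool_from_camera']))
m=(d>0)&(T[...,2]<.02)&(np.mgrid[0:480,0:640][0]>250)
q=T[m]*1000
for lo in range(-140,20,10):
    s=(q[:,2]>=lo)&(q[:,2]<lo+10)
    if s.sum()>20:print(lo,s.sum(),'y',np.percentile(q[s][:,1],[0.5,99.5]).round(),'x',np.percentile(q[s][:,0],[.5,99.5]).round(), 'left-finger y', np.percentile(q[s&(q[:,1]<0)][:,1],[1,99]).round())
E
```

```text
-100 4506 y [-58.  31.] x [12. 21.] left-finger y [-58. -12.]
-90 16722 y [-65.  64.] x [ 3. 18.] left-finger y [-65.  -0.]
-80 12635 y [-72.  71.] x [-9. 18.] left-finger y [-72.  -1.]
-70 14023 y [-73.  73.] x [-11.  14.] left-finger y [-73. -39.]
-60 2641 y [-69.  68.] x [ 2. 14.] left-finger y [-69. -42.]
-50 2399 y [-56.  56.] x [-9. 12.] left-finger y [-56. -42.]
-40 2521 y [-56.  56.] x [-11.  12.] left-finger y [-56. -42.]
-30 1926 y [-56.  56.] x [-11.  12.] left-finger y [-56. -42.]
-20 675 y [-49.  49.] x [-10.  12.] left-finger y [-49. -43.]
```

Emit:
apply_moves(
  targets=[
    [[-14,0,0],7,-1],
    [[0,0,0],7,-1],
    [[0,0,0],7,-1],
    [[0,0,0],7,-1],
    [[0,0,0],7,-1],
    [[0,0,0],7,-1],
    [[0,0,0],7,-1],
    [[0,0,0],7,-1],
    [[0,0,0],7,-1],
    [[0,0,0],7,-1],
    [[0,0,0],7,-1],
    [[0,0,0],7,-1],
  ],
)

```text
time: 13.85
tool_pos: [0.5441, -0.2029, 0.1628]
eef_rot: [-180.0, -0.0, -0.7]
wrist_force: [0.8, 0.9, 0.4]
gripper_width: 0.0855
```

Emit:
apply_moves(
  targets=[
    [[0,0,0],5.9,-1],
    [[0,0,20],0,-1],
    [[0,0,30],0,-1],
    [[0,0,20],0,-1],
    [[0,0,0],0,-1],
    [[0,0,0],0,-1],
    [[0,0,0],0,-1],
  ],
)

```text
time: 14.43
tool_pos: [0.5446, -0.2041, 0.0939]
eef_rot: [-180.0, -0.1, -6.3]
wrist_force: [-0.0, 0.3, -0.4]
gripper_width: 0.0851
```

```bash
python3 - <<'E'
from h import *
s=manip.state();X=np.array([.1115,.9938]);Y=np.array([-X[1],X[0]]);g=np.array([.5738,.0570]);c=s['tool_pos'][:2]
print(s['time'],s['tool_pos'],s['eef_rot'],s['joint_pos'],'rel glass',(c-g)@X,(c-g)@Y)
E
python3 look.py w4
```

```text
14.4333 [ 0.54457038 -0.20408382  0.09389143] [-1.79999100e+02 -7.09821070e-02 -6.33967948e+00] [ 14.78144743  33.90646394   1.77260818 106.08957793  -1.5600634
  39.95733224 -78.89217623] rel glass -0.26272420476913716 -6.244836511242696e-05
14.4833 [ 0.54473792 -0.20442088  0.0942331 ] [ 1.79987702e+02 -1.20220789e-01 -6.36046467e+00] [ 14.80117408  33.87711498   1.77972548 106.08002075  -1.55841939
  39.94552993 -78.88876983]
[    0   226   178   111 18611] ((557.1572875976562, -86.32374572753906), (89.1037826538086, 54.570335388183594), 83.7547607421875) 0.06764150764713098
rel glass -0.14429080093688965 0.000558929936828582
```

View pics/w4.png

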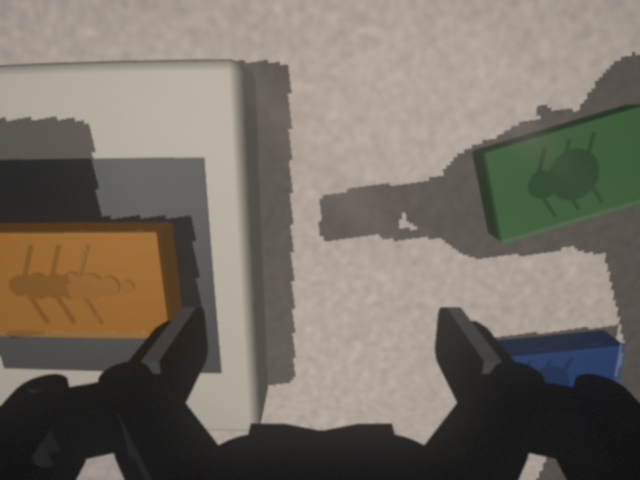

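The leading finger is behind the plaque's near end (columns 160-180) and laterally centred within 1 mm. Descending beside it.

Emit:
apply_moves(
  targets=[
    [[0,0,20],0,-1],
    [[0,0,20],0,-1],
    [[0,0,10],0,-1],
    [[0,0,5],0,-1],
    [[0,0,3],0,-1],
    [[0,0,0],0,-1],
    [[0,0,0],0,-1],
    [[0,0,0],0,-1],
  ],
)

```text
time: 15.15
tool_pos: [0.5442, -0.2048, 0.0356]
eef_rot: [180.0, -0.1, -6.4]
wrist_force: [-0.8, 0.4, -0.3]
gripper_width: 0.0856
```

Emit:
apply_moves(
  targets=[
    [[0,-5,0],0,-1],
    [[0,-5,0],0,-1],
    [[0,-5,0],0,-1],
    [[0,-7,0],0,-1],
    [[0,-8,0],0,-1],
    [[0,-8,0],0,-1],
    [[0,-8,0],0,-1],
    [[0,-8,0],0,-1],
    [[0,-8,0],0,-1],
    [[0,-7,0],0,-1],
    [[0,-4,0],0,-1],
    [[0,0,0],0,-1],
  ],
)

```text
time: 16.15
tool_pos: [0.552, -0.1304, 0.0347]
eef_rot: [-180.0, 0.0, -6.3]
wrist_force: [0.0, 0.0, 0.8]
gripper_width: 0.0855
```

```bash
cat > look2.py <<'E'
from h import *
import sys
X=np.array([.1115,.9938]);Y=np.array([-X[1],X[0]]);g=np.array([.5738,.0570])
s=manip.state();print(s['time'],s['tool_pos'],s['eef_rot'],'tool rel',(s['tool_pos'][:2]-g)@X,(s['tool_pos'][:2]-g)@Y,s['wrist_force'])
for n in ('scene','wrist'):
    im,d,K,D,W=cam(n);P=pts(d,K,D,W);hsv=cv2.cvtColor(im,cv2.COLOR_RGB2HSV)
    L=np.dstack([(P[...,:2]-g)@X,(P[...,:2]-g)@Y,P[...,2]])
    m=(hsv[...,0]>8)&(hsv[...,0]<25)&(hsv[...,1]>110)&(abs(L[...,1])<.06)&(abs(L[...,0])<.22)&(d>0)&(L[...,2]>.058)&(L[...,2]<.08)
    q=L[m]*1000
    if m.sum()>50:print(n,m.sum(),cv2.minAreaRect(q[:,:2].astype(np.float32)),q.min(0).round(),q.max(0).round())
    if len(sys.argv)>1 and sys.argv[1]==n: cv2.imwrite(f'pics/{sys.argv[2]}.png',im[...,::-1])
E
python3 look2.py
```

```text
16.15 [ 0.55198306 -0.13044854  0.03469216] [-1.79956735e+02  1.67748147e-02 -6.30661729e+00] tool rel -0.1887189466077914 0.000781158007719465 [0.00914188 0.00736975 0.77682329]
scene 741 ((-81.96981048583984, -0.27021217346191406), (59.25302505493164, 98.7551498413086), 89.15886688232422) [-131.  -30.   58.] [-33.  30.  72.]
wrist 15922 ((-104.77986907958984, -2.9075088500976562), (59.36075973510742, 48.6474609375), 0.6458480358123779) [-134.  -27.   58.] [-75.  22.  80.]
```

Emit:
apply_moves(
  targets=[
    [[0,-4,0],0,-1],
    [[0,-6,0],0,-1],
    [[0,-6,0],0,-1],
    [[0,-6,0],0,-1],
    [[0,-6,0],0,-1],
    [[0,-6,0],0,-1],
    [[0,-6,0],0,-1],
    [[0,-6,0],0,-1],
    [[0,-6,0],0,-1],
    [[0,-4,0],0,-1],
    [[0,-2,0],0,-1],
    [[0,0,0],0,-1],
  ],
)

```text
time: 17.25
tool_pos: [0.5584, -0.0737, 0.0348]
eef_rot: [-180.0, -0.0, -6.4]
wrist_force: [0.5, -0.9, -0.5]
gripper_width: 0.0855
```

```bash
python3 look2.py scene s5; python3 -c "
import cv2;i=cv2.imread('pics/s5.png');cv2.imwrite('pics/s5c.png',cv2.resize(i[150:350,180:420],(720,600),interpolation=cv2.INTER_CUBIC))"
```

```text
17.25 [ 0.55840774 -0.07369911  0.03481277] [-1.79983756e+02 -1.58836733e-03 -6.35818446e+00] tool rel -0.13160500887362275 0.0007238777006060977 [ 0.49385142 -0.92337084 -0.46308635]
scene 734 ((-24.97516632080078, -1.6508502960205078), (98.29975891113281, 58.151573181152344), 0.5666040182113647) [-74. -31.  58.] [24. 28. 73.]
wrist 15972 ((-47.02204895019531, -2.1028499603271484), (50.3031120300293, 60.430912017822266), 89.76754760742188) [-77. -27.  58.] [-17.  23.  80.]
```

View pics/s5c.png

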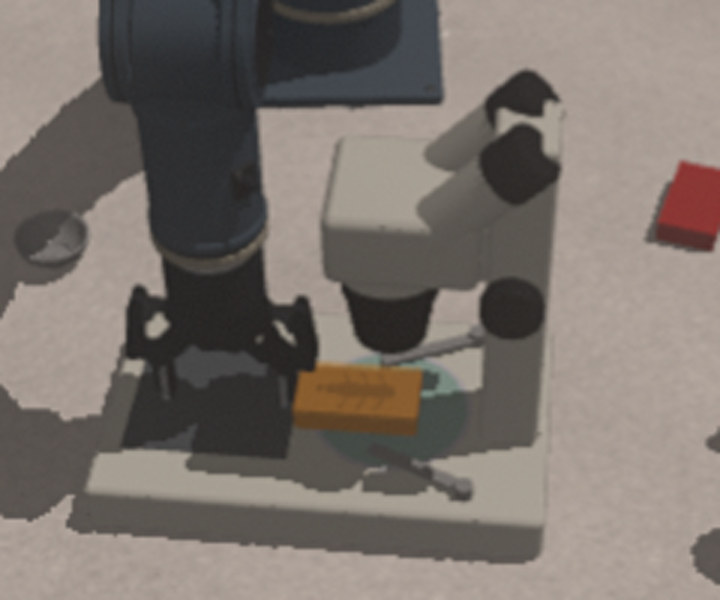

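The plaque is straight in the lane, about 26 mm short, and the knuckle and wrist are clear of the objective and housing. Pushing 20 mm more, gently.

Emit:
apply_moves(
  targets=[
    [[0,-3,0],0,-1],
    [[0,-4,0],0,-1],
    [[0,-4,0],0,-1],
    [[0,-4,0],0,-1],
    [[0,-3,0],0,-1],
    [[0,-2,0],0,-1],
    [[0,0,0],0,-1],
    [[0,0,0],0,-1],
  ],
)

```text
time: 18.02
tool_pos: [0.5606, -0.0542, 0.0348]
eef_rot: [-180.0, 0.0, -6.4]
wrist_force: [-0.7, 0.4, -0.5]
gripper_width: 0.0852
```

```bash
python3 look2.py scene s6; python3 -c "
import cv2;i=cv2.imread('pics/s6.png');cv2.imwrite('pics/s6c.png',cv2.resize(i[200:320,230:380],(750,600),interpolation=cv2.INTER_CUBIC))"
```

```text
18.0167 [ 0.56057153 -0.054185    0.03478643] [-1.79991159e+02  1.13585460e-03 -6.37360051e+00] tool rel -0.11197062981983974 0.0007493210878070076 [-0.73537029  0.4467481  -0.48410145]
scene 723 ((-5.2103118896484375, -0.769134521484375), (58.563011169433594, 98.92211151123047), 86.26427459716797) [-55. -31.  58.] [44. 29. 71.]
wrist 15955 ((-27.63683319091797, -3.2986831665039062), (59.526893615722656, 48.067161560058594), 0.9656585454940796) [-57. -27.  58.] [ 2. 21. 80.]
```

View pics/s6c.png

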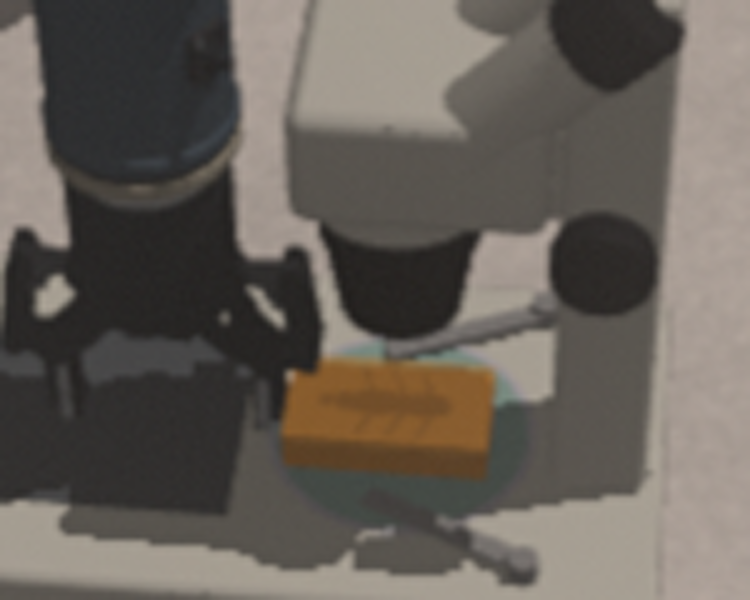

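Plaque is about 5–7 mm short. The knuckle to objective gap is about 10 mm, so I nudge 4 mm and then back off.

Emit:
apply_moves(
  targets=[
    [[0,-1.5,0],0,-1],
    [[0,-1.5,0],0,-1],
    [[0,-1,0],0,-1],
    [[0,0,0],0,-1],
    [[0,0,0],0,-1],
  ],
)

```text
time: 18.53
tool_pos: [0.561, -0.0504, 0.0348]
eef_rot: [-180.0, 0.0, -6.4]
wrist_force: [0.1, 0.8, 0.4]
gripper_width: 0.0856
```

Emit:
apply_moves(
  targets=[
    [[0,5,0],0,-1],
    [[0,20,0],0,-1],
    [[0,35,0],0,-1],
    [[0,35,0],0,-1],
    [[0,35,0],0,-1],
    [[0,25,-20],0,-1],
    [[0,0,-30],0,-1],
    [[0,0,-35],0,-1],
    [[0,0,-35],0,-1],
    [[0,0,0],0,-1],
    [[0,0,0],0,-1],
    [[0,0,0],0,-1],
  ],
)

```text
time: 19.53
tool_pos: [0.5432, -0.2047, 0.1545]
eef_rot: [-180.0, 0.0, -6.4]
wrist_force: [0.5, -0.6, -0.7]
gripper_width: 0.0853
```

```bash
python3 look2.py scene s7; python3 -c "
import cv2;i=cv2.imread('pics/s7.png');cv2.imwrite('pics/s7c.png',cv2.resize(i[200:320,230:380],(750,600),interpolation=cv2.INTER_CUBIC))"; python3 - <<'E'
from h import *
im,d,K,D,W=cam('scene');P=pts(d,K,D,W)
X=np.array([.1115,.9938]);Y=np.array([-X[1],X[0]]);g=np.array([.5738,.0570])
L=np.dstack([(P[...,:2]-g)@X,(P[...,:2]-g)@Y,P[...,2]]);hsv=cv2.cvtColor(im,cv2.COLOR_RGB2HSV)
m=(hsv[...,0]>8)&(hsv[...,0]<25)&(hsv[...,1]>110)&(abs(L[...,1])<.06)&(abs(L[...,0])<.1)&(L[...,2]>.0655)&(L[...,2]<.08)
q=L[m][:,:2]*1000;print('top face',len(q),cv2.minAreaRect(q.astype(np.float32)))
s=(L[...,2]>.135)&(L[...,2]<.17)&(abs(L[...,1])<.06)&(abs(L[...,0])<.05)&(d>0);q=L[s][:,:2]
A=np.c_[2*q,np.ones(len(q))];k=np.linalg.lstsq(A,(q**2).sum(1),rcond=None)[0];print('objective axis',k[:2])
E
```

```text
19.5333 [ 0.54324378 -0.20471672  0.15447023] [-1.79996399e+02  1.71303710e-02 -6.41275324e+00] tool rel -0.26350109618719664 0.001185360598081095 [ 0.5154005  -0.60012765 -0.69120401]
scene 734 ((-0.9985885620117188, -0.6227531433105469), (58.15967559814453, 95.22000122070312), 89.97061157226562) [-49. -30.  58.] [47. 28. 74.]
wrist 222 ((-51.44493103027344, 12.0612154006958), (27.463027954101562, 3.076524496078491), 88.43817138671875) [-53.  -2.  58.] [-50.  26.  66.]
top face 465 ((-0.9065589904785156, -2.2405872344970703), (95.06124877929688, 54.77556610107422), 0.9724470376968384)
objective axis [ 0.00171381 -0.0013785 ]
```

View pics/s7c.png

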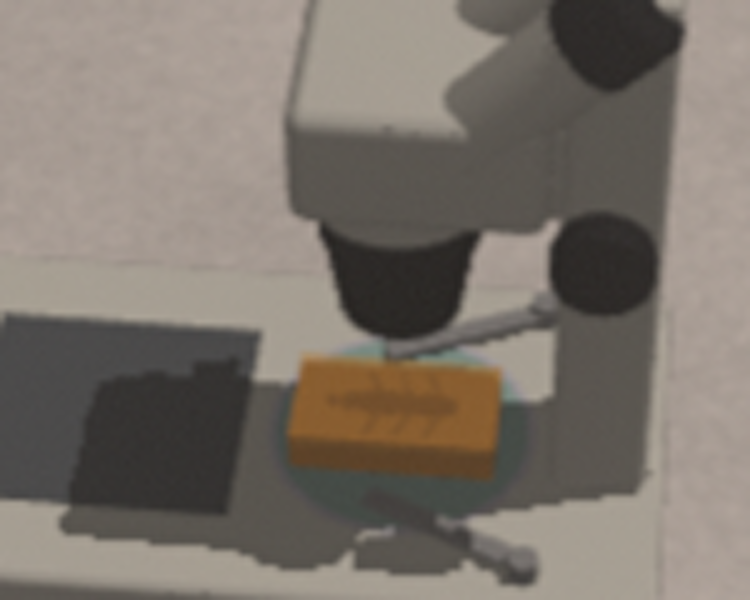

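The plaque spans columns 288–502 over the glass and lies under the objective. It is about 3 mm from the objective axis along x, about 1 mm across, and 1° off in angle. The robot is clear, so I hand in.

```bash
python3 -c "
from rig import manip
print(manip.job_done())"
```

```text
the job is handed in; nothing more can be done
None
```

The amber plaque with the insect is lying on the glass under the objective, in line with the microscope. I handed the job in at about 19.6 s of the 59 s; no verdict is reported.

- **What I did:** I gripped it across its width, set it down centred on the grey panel and let go. I then slid it about 140 mm with the back of the open leading finger and backed away. The moves allow no tilt, so the tool stayed upright; the jaw axis was turned along the microscope, which kept the gripper body in front of the head.
- **Last checks:** In the scene camera the plaque's centre is about 1 mm from my estimated glass centre and about 3 mm from the fitted objective axis (limit 12 mm). Its angle is within about 1° (limit 12°), and it lies flat. The wrist force stayed under 1 N after each push, so I saw no sign of the head being touched.
- **What disagreed:** The wrist camera and the scene camera put the glass centre about 2 mm apart. The final wrist view caught only a sliver of the plaque's near edge, so it confirmed nothing at the end. I did not measure the other objects again at the end. The gripper touched none of them that I could see.

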